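Close up the vaccine cool box: inner flap, then cover

ROBOT

A 7-joint arm with a two-finger parallel gripper is mounted at the origin on the work surface. World frame = base frame: x ahead of the robot, y to its left, z up, the work surface at z = 0. Lengths are in m, angles in rad, forces in N, time in s.
With the tool pointing down it reaches from about 0.425 to 0.875 m from the base axis. Payload 4.7 kg.
Tool frame: the origin (TCP) lies on the centre line of the jaws, within the pads' length; the fingertips stand 17 mm ahead of it and the grasp point (between the pads) lies 2 mm behind it (finger_overhang is the distance from the TCP to the fingertips, in m); z points along the fingers, x is the direction in which the jaws open and shut, and the axes are right-handed (so a half turn about z gives the same grasp; the last joint's range is limited). The gripper opens to 85 mm and grips with 20 to 120 N. Pads are 22 mm wide; open, the fingers measure 114 mm over their backs; the gripper's body (76 mm by 85 mm) begins 54 mm behind the grasp point. The pads swing forward as they close: fully open they stand 13 mm farther back than shut.
Start: joints at [1.231, 0.321, -0.07, 1.45, 0.023, 1.371, -0.057], TCP at [0.225, -0.61, 0.218] pointing down, gripper open.
Joint ranges: [-2.86, 2.86], [-0.3, 2.09], [-1.38, 1.24], [0.06, 2.45], [-1.56, 4.7], [0.09, 2.05], [-2.69, 2.69]. Speed limits (rad/s): [2.57, 2.57, 3.14, 3.14, 3.14, 3.14, 3.14].

INTERFACE

Orientations are given as a unit quaternion [w, x, y, z].
In Python, from workcell import * gives the robot as it stands.
- The arm moves only by the tool servo_tool, never from a script. Its argument "plan" is a list of rows, each a list of 3 entries, a list of its own where there are three numbers: the gripper's target within -1 to 1 (fully open at 1, half-way at 0, shut at -1), then the shift along the tool's x, y, z in m, then the turn, a rotation vector about the tool's x, y, z in rad. A call has 1 to 10 rows; each row shifts and turns the commanded pose from where the row before left it, along the tool's axes as they then stand; what a row does not reach is not made up. A row lasts 1/12 s, in which the tool goes at most 41.7 mm and 7.16 degrees, less where a joint would pass 70% of its speed; a pose out of reach is approached as far as the arm can. A call with a gripper value outside its range is refused whole. The fingers move at their own pace and stop on an object; "grip_force" is the grip in N (left out, the last holds). Time passes only in rows, so rows that do not move let the fingers close. It gives the time, the measured TCP pose, the force and the opening at its end, in the units of the state.
- get_obs(): the state, without advancing time (a new reading comes with each control period).
- grab_frame(name): name is "side" or "top" or "wrist"; returns a dict with "color" (420x560x3 uint8, red, green, blue), "range_z" (420x560 float32, m along the optical axis (not along the pixel's ray), 0 where there is no reading), "fx", "fy", "cx", "cy" (pixels), "view" (4x4, takes a point from world to camera coordinates). Camera axes: x right, y up, looking along -z (the intrinsics and any distortion apply to the point x, -y, -z); pixel columns grow to the right and rows downward; lengths in m; the calibration is good to about 2 mm. A picture is of the moment at which its call begins.
- finish_job(): hands the job in, once; it reports no verdict.
The state is a dict: "time": time; "joint_pos": joint angles; "qd": joint speeds; "effort": joint torques, N m; "tool_pos": TCP position; "orientation": TCP orientation; "wrist_force": force on the tool from outside, world axes, zero at the start; "wrist_torque": the same for the moment, N m; "width": opening from 0.0 (shut) to 1.0 (fully open).
Only numpy, scipy, OpenCV 4.12 (cv2) and the standard library are available. Lean on these libraries where they do the work, as an engineer would, in place of code of your own. Each camera call takes 0.05 s, during which the arm holds its last target. There are 200 camera calls.

TASK

Close up the vaccine cool box: first push the upright inner flap down flat over the vials while the cover still stands open, then swing the hinged cover shut over it until it sits fully down on the box. Only push with the fingertips or the outside of the fingers, never taking the flap or the cover between them, and do not slam the cover. Leave the vials and everything else on the table where they are, and finish clear of everything.

Things in the scene. Friction and masses are not known exactly. Their poses are not given: they have to be found in the camera images.
- cool_box: Light grey insulated box fixed to the table, 220 x 220 mm outside, rim 100 mm above the table, walls 18 mm, open on top. Origin at the centre of its underside, on the table; z up. Its y axis runs from the flap's side (-y wall) to the cover's side (+y wall); both hinges run along its x axis. It stands in front of the robot with a yaw of -0.3 to 0.4 rad, so the cover is hinged on its left as the robot sees it and the flap on its right.
- flap (a joint): Angle of the inner flap in rad: 0 = folded flat inside the mouth of the box, about 1.57 = upright; starts upright at 1.4 to 1.7, stop at 1.75. A stiff hinge: the flap stays where it is left; it takes a push of about 1 to 2 N near its free edge.
- cover (a joint): Angle of the cover in rad: 0 = shut on the rim, 1.57 = upright, more = leaning away from the box; starts at 1.65 to 2.0, stop at 2.1. A stiff hinge: the cover stays where it is left, at any angle, and must be pushed all the way down; it takes a push of up to about 6 N near its free edge. Cover and flap block one another: the cover cannot shut while the flap stands.
- flap_hinge (a point): Middle of the flap's hinge axis, in the box's frame at x 0, y -89 mm, 95 mm above the table. The flap is a plain grey plastic plate 170 mm (along the hinge) x 150 mm (hinge to free edge) x 6 mm, the axis lying in its mid-plane; it folds towards the box's +y. Folded flat, its upper face is 2 mm below the rim of the box.
- flap_mid (a point): Centre of the flap plate, 75 mm from its hinge axis, mid-thickness; axes of the flap (x along the hinge, y from hinge to free edge, z the face that is uppermost when folded flat, and looks away from the box's middle, to the box's -y, when upright).
- flap_edge (a point): Middle of the flap's free edge, mid-thickness, 150 mm from its hinge axis.
- cover_hinge (a point): Middle of the cover's hinge axis, in the box's frame at x 0, y +110 mm, 100 mm above the table (on the box's rim). The cover is a light grey slab 220 mm (along the hinge) x 220 mm (hinge to free edge) x 20 mm; the axis lies in the plane of its inner face; it swings towards the box's -y.
- cover_mid (a point): Centre of the cover slab, 110 mm from its hinge, mid-thickness; axes of the cover (x along the hinge, -y from hinge to free edge, z towards its outer face: up when shut, to the box's +y when upright).
- cover_edge (a point): Middle of the cover's free edge, on its outer face: 220 mm from the hinge and 20 mm outside the axis. About 0.28 to 0.32 m above the table at the start.
- vial0: capped glass vial, 22 mm across, 46 mm tall, standing loose on the foam floor inside the cool box (its cap ends 82 mm above the table, below the folded flap); origin at the centre of its underside. Leave alone.
- vial1: capped glass vial, 22 mm across, 46 mm tall, standing loose on the foam floor inside the cool box (its cap ends 82 mm above the table, below the folded flap); origin at the centre of its underside. Leave alone.
- vial2: capped glass vial, 22 mm across, 46 mm tall, standing loose on the foam floor inside the cool box (its cap ends 82 mm above the table, below the folded flap); origin at the centre of its underside. Leave alone.
- dish_full: Grey pulp kidney dish with syringes in it, 240 mm long (its y), 125 mm wide, 47 mm high, on the table beside the box's cover side; origin at the underside. Leave alone.
- dish_empty: Empty grey pulp kidney dish, 240 mm long (its y), 125 mm wide, 47 mm high, on the right of the table; origin at the underside. Leave alone.
- phone: Black phone lying on the table beside the box's flap side, 150 x 72 x 9 mm; origin at the centre of its underside. Leave alone.
- vial_carton: Small white carton, 60 x 110 x 65 mm, beyond the box or on the left; origin at the centre of its underside. Leave alone.
- gel_bottle: Clear hand-gel bottle, 64 mm across, 160 mm tall, on the left or beyond the box; origin at the centre of its underside. Leave alone.

How it is judged:
By the outcome, as a careful person would: the job done as asked, in the order asked, and still so for the second after the job is handed in, with the robot touching nothing.
It also fails if it takes over 54 s, if anything falls off the work surface, if the arm or the gripper's body presses on something with over 40 N, if the wrist force passes 120 N, or if a joint passes its speed limit or range.

## Working session

There is one attempt and no reset: what is moved stays moved. The work goes in short steps, Python scripts to look and compute and a tool call to move; the robot and the scene stay as the last step left them, time stands still between calls to the robot, and variables do not carry over. Pictures are saved under pics/ and viewed, about 8 in all and at most 12, crops included, and the job is handed in when it is done.

Besides the shell and the picture viewer there is one more tool, called after "Request:" by a JSON object that holds its "method" and its "body". servo_tool: Moves the arm, as the interface text tells. Its arguments: {"type":"object","properties":{"plan":{"type":"array"},"grip_force":{"type":"number"}},"required":["plan"]}

```bash
mkdir -p pics; cat > h.py <<'E'
from workcell import *
import numpy as np, cv2
from scipy.spatial.transform import Rotation as R
def cloud(f):
    d=f["range_z"]; v,u=np.mgrid[0:d.shape[0],0:d.shape[1]]
    p=np.stack([(u-f["cx"])/f["fx"]*d,-(v-f["cy"])/f["fy"]*d,-d,np.ones_like(d)],-1)
    return (p@np.linalg.inv(f["view"]).T)[...,:3], d>0
def save(f,n): cv2.imwrite("pics/"+n,f["color"][...,::-1])
def tcp():
    o=get_obs(); q=o["orientation"]; return np.array(o["tool_pos"]),R.from_quat([q[1],q[2],q[3],q[0]]),o
E
python3 - <<'E'
from h import *
a=grab_frame("top");b=grab_frame("side")
np.savez("f.npz",top=cloud(a)[0],side=cloud(b)[0],dt=a["range_z"],ds=b["range_z"],ct=a["color"],cs=b["color"])
save(a,"top.png");save(b,"side.png")
p,r,o=tcp();print(p,r.as_matrix().round(3),o["time"],o["width"],o["wrist_force"])
for f in(a,b):print(np.linalg.inv(f["view"])[:3].round(3),f["fx"],f["cx"],f["cy"],[k for k in f])
for n in("top","side"):
    P=np.load("f.npz")[n];d=np.load("f.npz")["d"+n[0]]
    print((d>0).mean(),[P[v,u].round(3).tolist() for v,u in((100,100),(210,280),(300,300))])
E
```

```text
[ 0.22497458 -0.60926841  0.21691821] [[ 0.346 -0.938 -0.001]
 [-0.938 -0.346  0.002]
 [-0.002  0.    -1.   ]] 0.1 0.9991835612894908 [-0.33126348  0.18602368 -0.13284024]
[[-0.023  0.993 -0.115  0.448]
 [-1.    -0.025 -0.017 -0.041]
 [-0.02   0.114  0.993  1.533]] 523.3469219552145 281.19554281230614 215.1720222845042 ['color', 'range_z', 'fx', 'fy', 'cx', 'cy', 'view']
[[-0.68  -0.482  0.552  1.334]
 [ 0.733 -0.465  0.497  0.63 ]
 [ 0.017  0.743  0.67   0.978]] 413.30437429373836 271.2633740076383 206.25677456698406 ['color', 'range_z', 'fx', 'fy', 'cx', 'cy', 'view']
0.9959353741496598 [[1.261, 0.811, -0.756], [0.628, -0.013, 0.099], [0.377, -0.064, -0.0]]
0.982295918367347 [[0.597, -1.09, 0.07], [0.548, -0.037, 0.033], [0.762, 0.233, 0.001]]
```

View pics/top.png

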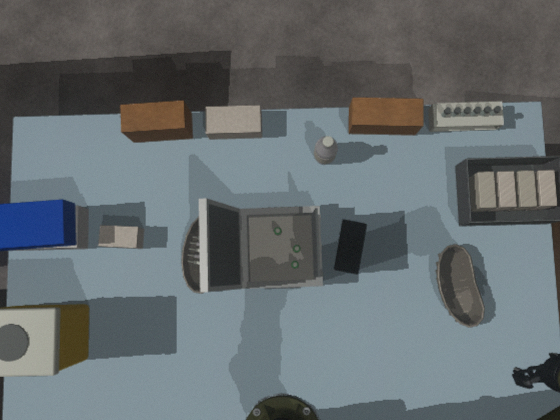

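View pics/side.png

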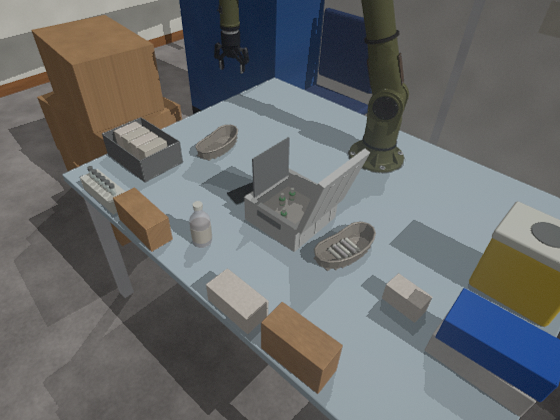

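The top view shows the box at about px (240–322, 205–290). The cover stands at px (198–240, 198–292) on the left and the flap edge-on near px 318. The phone is at (350,247) and the full dish is behind the cover at (193,250). The side view shows the flap at (272,165) and the cover at (335,190). Next I'll measure the geometry from depth.

```bash
python3 - <<'E'
from h import *
D=np.load("f.npz"); T=D["top"];S=D["side"]
A=np.concatenate([T[150:330,170:345].reshape(-1,3),S[120:260,230:375].reshape(-1,3)])
tT=T[150:330,200:345].reshape(-1,3)
rim=tT[(abs(tT[:,2]-.1)<.004)]
print("rim n",len(rim)); r=cv2.minAreaRect((rim[:,:2]*1000).astype(np.float32)); print(r); 
box=cv2.boxPoints(r);print(box)
# far/near walls edge: fit yaw
def plane(P,n0=None):
    for _ in range(6):
        c=np.median(P,0) if _==0 else P.mean(0); n=np.linalg.svd(P-c,full_matrices=False)[2][2]; d=(P-c)@n
        P=P[abs(d)<max(.003,np.percentile(abs(d),80) if _<3 else .004)]
    return c,n,len(P),P
hi=A[(A[:,2]>.125)&(A[:,2]<.36)]
for nm,sel in(("cover",hi[hi[:,1]>.05]),("flap",hi[hi[:,1]<.0])):
    c,n,k,P=plane(sel); print(nm,len(sel),c.round(3),n.round(3),k,"z range",P[:,2].min(),P[:,2].max(),"yaw",np.arctan2(n[0],-n[1]) if n[1]<0 else np.arctan2(-n[0],n[1]))
    print(P.min(0),P.max(0))
for nm,C in (("top",T),("side",S)):
    q=C.reshape(-1,3);q=q[(q[:,2]>.02)&(q[:,0]>.3)&(q[:,0]<.9)&(abs(q[:,1])<.35)]
    H,x,y=np.histogram2d(q[:,0],q[:,1],bins=[24,28],range=[[.3,.9],[-.35,.35]]);
    Z=np.zeros_like(H)
    ix=((q[:,0]-.3)/.025).astype(int).clip(0,23);iy=((q[:,1]+.35)/.025).astype(int).clip(0,27)
    np.maximum.at(Z,(ix,iy),q[:,2]); 
    print(nm);print("\n".join(" ".join("%3d"%(v*1000) for v in row) for row in Z))
E
```

```text
rim n 1383
((607.230224609375, -23.228973388671875), (250.28793334960938, 410.48614501953125), 81.81244659423828)
[[ 386.25693  -117.867905]
 [ 792.559    -176.32684 ]
 [ 828.2035     71.40996 ]
 [ 421.90143   129.8689  ]]
cover 5139 [0.517 0.131 0.223] [ 0.017 -0.959  0.283] 2364 z range 0.12506187223605414 0.31860263857695337 yaw 0.017382929161467726
[0.41481628 0.10115965 0.12506187] [0.63490843 0.1627735  0.31860264]
flap 1691 [ 0.536 -0.099  0.194] [-0.034 -0.997 -0.065] 848 z range 0.1251451078783823 0.24983916370238357 yaw -0.03436175595996879
[ 0.44332945 -0.10795066  0.12514511] [ 0.61241826 -0.0919457   0.24983916]
top
  0   0   0   0   0   0   0   0   0   0   0   0   0   0   0   0   0   0   0   0   0   0   0   0   0   0   0   0
  0   0   0   0   0   0   0   0   0   0   0   0   0   0   0   0   0   0   0   0   0   0   0   0   0   0   0   0
  0   0   0   0   0   0   0   0   0   0   0   0   0   0   0   0   0   0   0   0   0   0   0   0   0   0   0   0
  0   0   0   0   0   0   0   0   0   0   0   0   0   0   0   0   0   0   0   0   0   0   0   0   0   0   0   0
  0   0   0   0
[... 4218 characters left out ...]
   0   0   0   0   0   0   0
  0   0   0   0   0   0   0   0   0   0   0   0   0   0   0   0   0   0   0   0   0   0   0   0   0   0   0   0
  0   0   0   0   0   0   0 158 163 115   0   0   0   0   0   0   0   0   0   0   0   0   0   0   0   0   0   0
  0   0   0   0   0   0   0 161 162 121   0   0   0   0   0   0   0   0   0   0   0   0   0   0   0   0   0   0
  0   0   0   0   0   0   0 107 111 100   0   0   0   0   0   0   0   0   0   0   0   0   0   0   0   0   0   0
102 103 101 101 102 101   0   0   0   0   0   0   0   0   0  71  72  71  74  72  73  72  71   0 123 121 121 122
102 103 102 102 103 102   0   0   0   0   0   0   0   0   0  71  73  73  73  72  73  72  73   0 122 122 123 122
```

Request:
{"method": "servo_tool", "body": {"plan": [[-1, [-0.02, -0.031, -0.002], [0, 0, 0]], [-1, [-0.02, -0.031, -0.002], [0, 0, 0]], [-1, [-0.02, -0.031, -0.002], [0, 0, 0]], [-1, [-0.02, -0.031, -0.002], [0, 0, 0]], [-1, [-0.02, -0.031, -0.002], [0, 0, 0]], [-1, [-0.02, -0.031, -0.002], [0, 0, 0]], [-1, [-0.02, -0.031, -0.002], [0, 0, 0]], [-1, [-0.02, -0.031, -0.002], [0, 0, 0]], [-1, [-0.02, -0.031, -0.002], [0, 0, 0]], [-1, [-0.02, -0.031, -0.002], [0, 0, 0]]], "grip_force": 40}}

```text
time: 0.93
tool_pos: [0.4472, -0.3131, 0.2378]
orientation: [0.0, 0.82, -0.572, -0.0]
wrist_force: [0.4, -0.4, 0.3]
width: -0.002
```

```bash
python3 - <<'E'
from h import *
D=np.load("f.npz"); T=D["top"];S=D["side"]
def line(x,y):
    for _ in range(5):
        k=np.polyfit(x,y,1);e=abs(y-np.polyval(k,x));m=e<max(.003,np.percentile(e,85));x,y=x[m],y[m]
    return k.round(4),len(x)
for nm,C in(("top",T),("side",S)):
    q=C.reshape(-1,3);q=q[(q[:,0]>.38)&(q[:,0]<.68)&(q[:,1]>-.14)&(q[:,1]<.24)]
    r=q[abs(q[:,2]-.103)<.006]
    a=r[(r[:,0]>.61)&(r[:,1]<.07)&(r[:,1]>-.08)];b=r[(r[:,0]<.46)&(r[:,1]<.07)&(r[:,1]>-.08)]
    for t in(a,b):
        if len(t)>30: print(nm,"wall centre x(y)",line(t[:,1],t[:,0]),np.percentile(t[:,0],[2,98]).round(3))
    f=q[(q[:,2]>.238)&(q[:,1]<0)]; print("flap edge y(x)",line(f[:,0],f[:,1]),np.percentile(f[:,0],[1,99]))
    c=q[(q[:,2]>.305)&(q[:,1]>.1)]; print("cover edge y(x)",line(c[:,0],c[:,1]),np.percentile(c[:,0],[1,99]),np.percentile(c[:,1],[1,99]))
    p=q[(q[:,2]>.13)&(q[:,2]<.23)&(q[:,1]<-.05)]; 
    if len(p)>50:print("flap face",line(p[:,2],p[:,1]))
    p=q[(q[:,2]>.13)&(q[:,2]<.30)&(q[:,1]>.08)]; print("cover face y(z)",line(p[:,2],p[:,1]))
E
```

```text
top wall centre x(y) (array([-0.0125,  0.6275]), 119) [0.618 0.636]
top wall centre x(y) (array([-0.0147,  0.4245]), 119) [0.416 0.434]
flap edge y(x) (array([-0.2839,  0.0516]), 16) [0.44813289 0.60212039]
cover edge y(x) (array([0.0124, 0.1553]), 332) [0.41678803 0.63224856] [0.15264493 0.17452671]
flap face (array([-0.0305, -0.0967]), 192)
cover face y(z) (array([0.2788, 0.068 ]), 2326)
side wall centre x(y) (array([-0.0275,  0.6278]), 79) [0.618 0.637]
side wall centre x(y) (array([0.0727, 0.4296]), 38) [0.417 0.437]
flap edge y(x) (array([ 0.0051, -0.1032]), 82) [0.44425984 0.61239553]
cover edge y(x) (array([0.0097, 0.1635]), 176) [0.41774649 0.63406233] [0.15882963 0.18031712]
flap face (array([-0.0303, -0.0924]), 852)
cover face y(z) (array([0.2755, 0.0949]), 1027)
```

Request:
{"method": "servo_tool", "body": {"plan": [[-1, [-0.023, -0.0256, 0], [0, 0, 0]], [-1, [-0.023, -0.0256, 0], [0, 0, 0]], [-1, [-0.023, -0.0256, 0], [0, 0, 0]], [-1, [-0.023, -0.0256, 0], [0, 0, 0]], [-1, [-0.023, -0.0256, 0], [0, 0, 0]], [-1, [0, 0, 0], [0, 0, 0.117]], [-1, [0, 0, 0], [0, 0, 0.117]], [-1, [0, 0, 0], [0, 0, 0.117]], [-1, [0, 0, 0], [0, 0, 0]]]}}

```text
time: 1.68
tool_pos: [0.5267, -0.1622, 0.2374]
orientation: [0.0, 0.707, -0.707, -0.0]
wrist_force: [0.4, 0.0, 0.2]
width: 0.002
```

```bash
python3 - <<'E'
from h import *
a=grab_frame("side");save(a,"s2.png");p,r,o=tcp();print(p,r.as_matrix().round(3))
E
```

```text
[ 0.52664786 -0.16237837  0.23746171] [[ 0.005 -1.    -0.001]
 [-1.    -0.005  0.   ]
 [-0.     0.001 -1.   ]]
```

View pics/s2.png

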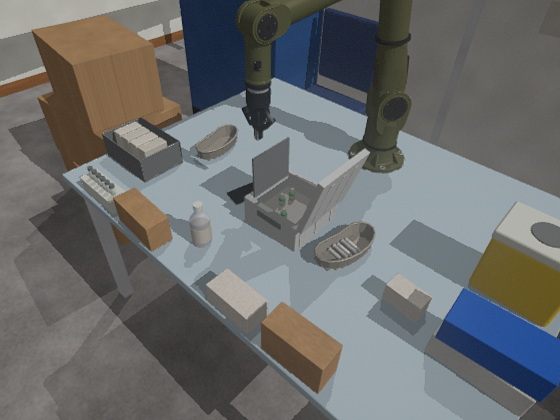

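Request:
{"method": "servo_tool", "body": {"plan": [[-1, [-0.01, 0, 0.0008], [0, 0, 0]], [-1, [-0.01, 0, 0.0008], [0, 0, 0]], [-1, [-0.01, 0, 0.0008], [0, 0, 0]], [-1, [-0.01, 0, 0.0008], [0, 0, 0]], [-1, [-0.01, 0, 0.0008], [0, 0, 0]], [-1, [-0.01, 0, 0.0008], [0, 0, 0]], [-1, [-0.01, 0, 0.0008], [0, 0, 0]], [-1, [-0.01, 0, 0.0008], [0, 0, 0]], [-1, [-0.01, 0, 0.0008], [0, 0, 0]]]}}

```text
time: 2.48
tool_pos: [0.5266, -0.0714, 0.2306]
orientation: [0.0, 0.708, -0.706, 0.0]
wrist_force: [-1.2, 1.1, 0.2]
width: -0.004
```

```bash
cat > look.py <<'E'
from h import *
import sys
for n in ("side","top"):
    f=grab_frame(n);save(f,sys.argv[1]+n+".png");C,m=cloud(f);q=C[m];q=q[(q[:,0]>.44)&(q[:,0]<.49)&(q[:,1]>-.14)&(q[:,1]<.25)&(q[:,2]>.07)]
    i=((q[:,1]+.14)/.02).astype(int);print(n,[(round(-.13+.02*k,2),int(np.percentile(q[i==k,2],98)*1000)) for k in range(20) if (i==k).sum()>3])
p,r,o=tcp();print(p.round(4),np.round(o["wrist_force"],1),o["time"])
E
python3 look.py a
```

```text
side [(-0.11, 651), (-0.09, 653), (-0.07, 664), (-0.05, 663), (-0.03, 652), (0.13, 166), (0.15, 308), (0.17, 311)]
top [(-0.11, 654), (-0.09, 661), (-0.07, 664), (-0.05, 663), (-0.03, 654), (0.07, 105), (0.09, 113), (0.11, 189), (0.13, 262), (0.15, 314), (0.17, 311)]
[ 0.5267 -0.0699  0.2307] [-0.2  0.9 -0.2] 2.5833
```

View pics/aside.png

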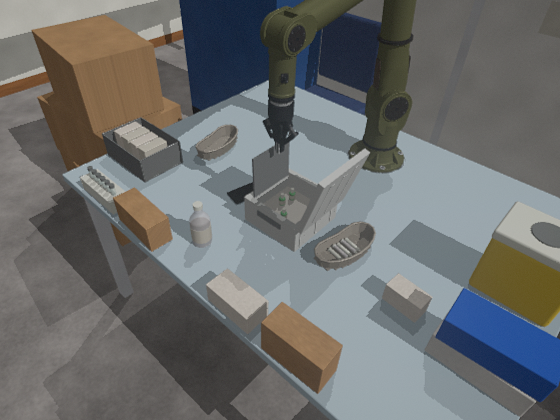

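```bash
cat > chk.py <<'E'
from h import *
import sys
f=grab_frame("side");C,m=cloud(f);q=C[m]
q=q[(((q[:,0]>.44)&(q[:,0]<.49))|((q[:,0]>.57)&(q[:,0]<.615)))&(q[:,1]>-.13)&(q[:,1]<.06)&(q[:,2]>.09)&(q[:,2]<.26)]
for z in np.arange(.09,.26,.02):
    s=q[(q[:,2]>=z)&(q[:,2]<z+.02)]; print(round(z+.01,2),len(s),np.percentile(s[:,1],[5,50,95]).round(3) if len(s)>3 else "")
c=cv2.resize(f["color"][100:260,200:400,::-1],None,fx=4,fy=4*.9375,interpolation=2);cv2.imwrite("pics/%s.png"%sys.argv[1],c)
print(tcp()[0],np.round(tcp()[2]["wrist_force"],1))
E
python3 chk.py c1
```

```text
0.1 95 [-0.113 -0.096 -0.093]
0.12 97 [-0.099 -0.096 -0.094]
0.14 91 [-0.1   -0.096 -0.094]
0.16 94 [-0.1   -0.097 -0.094]
0.18 103 [-0.101 -0.098 -0.095]
0.2 98 [-0.101 -0.098 -0.096]
0.22 77 [-0.102 -0.099 -0.096]
0.24 56 [-0.104 -0.1   -0.097]
0.26 0 
[ 0.52670337 -0.07146506  0.23073048] [ 0.9 -0.3 -0.1]
```

View pics/c1.png

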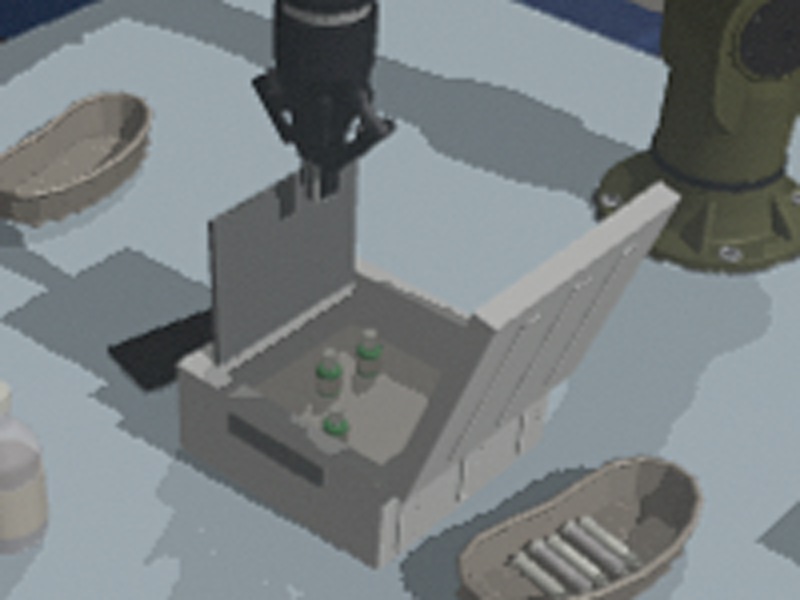

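```bash
python3 - <<'E'
from h import *
for n in("side","wrist"):
    f=grab_frame(n);C,m=cloud(f);print(n,np.linalg.inv(f["view"])[:3,3].round(3))
    dark=(f["color"].max(-1)<75)&m
    q=C[dark];q=q[(abs(q[:,0]-.527)<.05)&(q[:,1]>-.13)&(q[:,1]<-.02)&(q[:,2]>.15)&(q[:,2]<.4)]
    for z in np.arange(.17,.36,.01):
        s=q[(q[:,2]>=z)&(q[:,2]<z+.01)]
        if len(s)>1: print(round(z,2),len(s),s.min(0).round(3),s.max(0).round(3))
save(f,"w1.png")
E
```

```text
side [1.334 0.63  0.978]
0.21 5 [ 0.525 -0.101  0.215] [ 0.539 -0.095  0.218]
0.22 8 [ 0.52 -0.1   0.22] [ 0.536 -0.098  0.229]
0.23 12 [ 0.52  -0.101  0.231] [ 0.539 -0.096  0.24 ]
0.24 11 [ 0.52  -0.104  0.24 ] [ 0.541 -0.098  0.246]
0.25 13 [ 0.52  -0.082  0.25 ] [ 0.538 -0.056  0.26 ]
0.26 17 [ 0.524 -0.08   0.26 ] [ 0.54  -0.054  0.27 ]
0.27 16 [ 0.523 -0.084  0.271] [ 0.539 -0.054  0.28 ]
0.28 17 [ 0.532 -0.08   0.281] [ 0.541 -0.052  0.289]
0.29 58 [ 0.515 -0.103  0.29 ] [ 0.541 -0.033  0.3  ]
0.3 46 [ 0.517 -0.112  0.3  ] [ 0.543 -0.028  0.31 ]
0.31 64 [ 0.516 -0.12   0.31 ] [ 0.546 -0.021  0.32 ]
0.32 68 [ 0.523 -0.124  0.32 ] [ 0.544 -0.021  0.33 ]
0.33 72 [ 0.527 -0.128  0.33 ] [ 0.548 -0.024  0.34 ]
0.34 79 [ 0.528 -0.117  0.34 ] [ 0.548 -0.022  0.35 ]
0.35 57 [ 0.518 -0.108  0.35 ] [ 0.546 -0.027  0.36 ]
wrist [ 0.603 -0.072  0.387]
0.21 53 [ 0.52  -0.101  0.215] [ 0.538 -0.1    0.22 ]
0.22 123 [ 0.518 -0.101  0.22 ] [ 0.539 -0.1    0.23 ]
0.23 155 [ 0.495 -0.101  0.23 ] [ 0.542 -0.1    0.24 ]
0.24 117 [ 0.518 -0.102  0.24 ] [ 0.541 -0.071  0.25 ]
0.25 338 [ 0.532 -0.086  0.25 ] [ 0.538 -0.059  0.26 ]
0.26 499 [ 0.532 -0.086  0.26 ] [ 0.538 -0.059  0.27 ]
0.27 418 [ 0.532 -0.086  0.27 ] [ 0.538 -0.059  0.28 ]
0.28 1262 [ 0.515 -0.1    0.28 ] [ 0.54  -0.044  0.29 ]
0.29 4884 [ 0.514 -0.109  0.29 ] [ 0.541 -0.035  0.3  ]
0.3 8015 [ 0.516 -0.118  0.3  ] [ 0.543 -0.027  0.31 ]
0.31 9993 [ 0.516 -0.125  0.31 ] [ 0.544 -0.02   0.32 ]
0.32 12362 [ 0.525 -0.13   0.32 ] [ 0.545 -0.02   0.33 ]
0.33 3525 [ 0.537 -0.13   0.33 ] [ 0.546 -0.02   0.338]
```

View pics/w1.png

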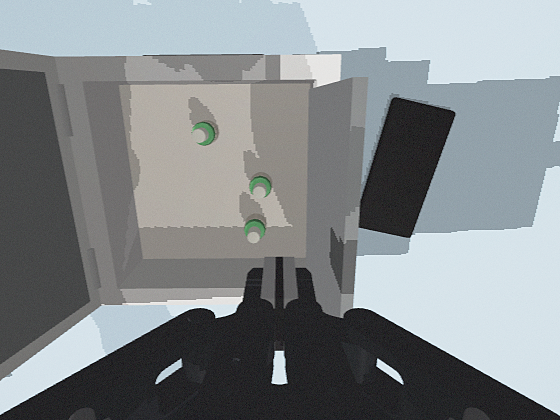

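```bash
python3 - <<'E'
from h import *
for n in("side","wrist","top"):
    f=grab_frame(n);C,m=cloud(f);q=C[m];c=f["color"][m].mean(-1);print(n)
    k=(abs(q[:,0]-.527)<.03)&(q[:,1]>-.093)&(q[:,1]<-.045)&(q[:,2]>.11)&(q[:,2]<.3);q=q[k];c=c[k]
    for z in np.arange(.11,.3,.01):
        s=(q[:,2]>=z)&(q[:,2]<z+.01)
        if s.sum()>1: print(round(z,2),s.sum(),q[s].min(0).round(3),q[s].max(0).round(3),c[s].mean().round())
E
```

```text
side
0.11 2 [ 0.505 -0.093  0.112] [ 0.544 -0.093  0.113] 95.0
0.24 8 [ 0.522 -0.079  0.244] [ 0.538 -0.061  0.249] 87.0
0.25 24 [ 0.519 -0.077  0.251] [ 0.539 -0.057  0.26 ] 69.0
0.26 24 [ 0.522 -0.079  0.26 ] [ 0.539 -0.056  0.27 ] 64.0
0.27 23 [ 0.523 -0.083  0.271] [ 0.54  -0.056  0.279] 59.0
0.28 23 [ 0.53  -0.091  0.28 ] [ 0.54  -0.047  0.29 ] 49.0
0.29 44 [ 0.515 -0.092  0.29 ] [ 0.542 -0.046  0.3  ] 45.0
wrist
0.24 36 [ 0.536 -0.079  0.248] [ 0.537 -0.066  0.25 ] 77.0
0.25 599 [ 0.532 -0.087  0.25 ] [ 0.538 -0.059  0.26 ] 62.0
0.26 820 [ 0.532 -0.086  0.26 ] [ 0.538 -0.059  0.27 ] 61.0
0.27 798 [ 0.532 -0.087  0.27 ] [ 0.538 -0.059  0.28 ] 66.0
0.28 1473 [ 0.514 -0.093  0.28 ] [ 0.54  -0.045  0.29 ] 47.0
0.29 3359 [ 0.513 -0.093  0.29 ] [ 0.541 -0.045  0.3  ] 37.0
top
```

Request:
{"method": "servo_tool", "body": {"plan": [[-1, [0, 0, -0.03], [0, 0, 0]], [-1, [0.02, 0, -0.005], [0, 0, 0]], [-1, [0.03, 0, 0], [0, 0, 0]], [-1, [0.03, 0, 0], [0, 0, 0]], [-1, [0.025, 0, 0], [0, 0, 0]], [-1, [0, 0, 0], [0, 0, 0.1208]], [-1, [0, 0, 0], [0, 0, 0.1208]], [-1, [0, 0, 0], [0, 0, 0.1208]], [-1, [0, 0, 0], [0, 0, 0.1208]], [-1, [0, 0, 0], [0, 0, 0.1208]]]}}

```text
time: 3.72
tool_pos: [0.5268, -0.1783, 0.2656]
orientation: [-0.0, -0.463, 0.886, 0.0]
wrist_force: [-0.6, -0.9, -0.4]
width: 0.002
```

```bash
python3 - <<'E'
from h import *
import workcell
print([k for k in dir(workcell) if k[0]!="_"], getattr(workcell,"finger_overhang",None))
p,r,o=tcp();print(np.round(o["joint_pos"],3),p)
E
```

```text
['MotionError', 'finger_overhang', 'finish_job', 'get_obs', 'grab_frame'] 0.017
[ 0.631  0.122 -0.385  1.604  0.046  1.425 -1.937] [ 0.52680246 -0.17826789  0.26558891]
```

Request:
{"method": "servo_tool", "body": {"plan": [[-1, [0, 0, 0], [0, 0, -0.1208]], [-1, [0, 0, 0], [0, 0, -0.1208]], [-1, [0, 0, 0], [0, 0, -0.1208]], [-1, [0, 0, 0], [0, 0, -0.1208]], [-1, [0, 0, 0], [0, 0, -0.1208]], [-1, [0, 0, 0], [0, 0, -0.1208]], [-1, [0, 0, 0], [0, 0, -0.1208]], [-1, [0, 0, 0], [0, 0, -0.1208]], [-1, [0, 0, 0], [0, 0, -0.1208]], [-1, [0, 0, 0], [0, 0, -0.1208]]]}}

```text
time: 4.55
tool_pos: [0.5268, -0.1782, 0.2656]
orientation: [0.0, 0.887, -0.461, -0.0]
wrist_force: [-0.3, 0.5, -0.3]
width: -0.002
```

Request:
{"method": "servo_tool", "body": {"plan": [[-1, [0, 0, 0], [0, 0, -0.1208]], [-1, [0, 0, 0], [0, 0, -0.1208]], [-1, [0, 0, 0], [0, 0, -0.1208]], [-1, [0, 0, 0], [0, 0, -0.1208]], [-1, [0, 0, 0], [0, 0, -0.1208]], [-1, [0, 0, 0], [0, 0, -0.1208]], [-1, [0, 0, 0], [0, 0, -0.1208]], [-1, [0, 0, 0], [0, 0, -0.1208]], [-1, [0, 0, 0], [0, 0, 0]]]}}

```text
time: 5.3
tool_pos: [0.5268, -0.1782, 0.2656]
orientation: [0.0, 1.0, 0.002, -0.0]
wrist_force: [1.0, 1.0, -0.6]
width: -0.001
```

```bash
python3 - <<'E'
from h import *
p,r,o=tcp();print(np.round(o["joint_pos"],3),p,r.as_matrix().round(3))
f=grab_frame("side");C,m=cloud(f);q=C[m];c=f["color"][m].mean(-1)
k=(abs(q[:,0]-.527)<.06)&(abs(q[:,1]-p[1])<.05)&(q[:,2]>.23)&(q[:,2]<.42);q=q[k]
for z in np.arange(.23,.42,.01):
    s=(q[:,2]>=z)&(q[:,2]<z+.01)
    if s.sum()>1: print(round(z,2),s.sum(),q[s].min(0).round(3),q[s].max(0).round(3))
E
```

```text
[ 0.752  0.133 -0.52   1.6    0.067  1.427  0.23 ] [ 0.526777   -0.17815503  0.26562554] [[ 1.     0.004 -0.   ]
 [ 0.004 -1.    -0.   ]
 [-0.     0.    -1.   ]]
0.28 18 [ 0.519 -0.183  0.28 ] [ 0.541 -0.163  0.29 ]
0.29 30 [ 0.511 -0.185  0.29 ] [ 0.542 -0.163  0.3  ]
0.3 25 [ 0.511 -0.183  0.3  ] [ 0.54  -0.164  0.309]
0.31 19 [ 0.515 -0.175  0.31 ] [ 0.541 -0.162  0.318]
0.32 35 [ 0.495 -0.185  0.32 ] [ 0.558 -0.162  0.33 ]
0.33 60 [ 0.489 -0.186  0.33 ] [ 0.565 -0.162  0.34 ]
0.34 65 [ 0.478 -0.192  0.34 ] [ 0.575 -0.157  0.35 ]
0.35 76 [ 0.47  -0.192  0.35 ] [ 0.583 -0.155  0.36 ]
0.36 90 [ 0.467 -0.184  0.36 ] [ 0.587 -0.157  0.37 ]
0.37 91 [ 0.471 -0.19   0.37 ] [ 0.587 -0.155  0.38 ]
0.38 86 [ 0.489 -0.185  0.38 ] [ 0.573 -0.156  0.39 ]
0.39 41 [ 0.526 -0.184  0.39 ] [ 0.568 -0.162  0.399]
0.4 32 [ 0.509 -0.186  0.4  ] [ 0.564 -0.138  0.41 ]
0.41 78 [ 0.509 -0.193  0.41 ] [ 0.565 -0.137  0.42 ]
```

Request:
{"method": "servo_tool", "body": {"plan": [[-1, [0, 0, 0.0315], [0, 0, 0]], [-1, [0, 0, 0.0315], [0, 0, 0]], [-1, [0, -0.015, 0], [0, 0, 0]], [-1, [0, -0.015, 0], [0, 0, 0]], [-1, [0, -0.01, 0], [0, 0, 0]], [-1, [0, -0.01, 0], [0, 0, 0]], [-1, [0, -0.01, 0], [0, 0, 0]], [-1, [0, -0.01, 0], [0, 0, 0]], [-1, [0, -0.01, 0], [0, 0, 0]], [-1, [0, -0.01, 0], [0, 0, 0]]]}}

```text
time: 6.18
tool_pos: [0.527, -0.0868, 0.2032]
orientation: [0.0, 1.0, 0.001, 0.0]
wrist_force: [0.5, -0.1, -1.5]
width: -0.003
```

```bash
python3 chk.py c2
```

```text
0.1 79 [-0.117 -0.094 -0.091]
0.12 69 [-0.093 -0.089 -0.086]
0.14 67 [-0.088 -0.085 -0.082]
0.16 74 [-0.085 -0.081 -0.078]
0.18 79 [-0.079 -0.076 -0.073]
0.2 78 [-0.075 -0.072 -0.069]
0.22 76 [-0.071 -0.068 -0.065]
0.24 86 [-0.069 -0.065 -0.062]
0.26 0 
[ 0.52687243 -0.08399101  0.20308074] [ 0.7  1.  -0.3]
```

Request:
{"method": "servo_tool", "body": {"plan": [[-1, [0, -0.008, 0.003], [0, 0, 0]], [-1, [0, -0.008, 0.003], [0, 0, 0]], [-1, [0, -0.009, 0.003], [0, 0, 0]], [-1, [0, -0.009, 0.006], [0, 0, 0]], [-1, [0, -0.009, 0.006], [0, 0, 0]], [-1, [0, -0.009, 0.006], [0, 0, 0]], [-1, [0, -0.009, 0.006], [0, 0, 0]], [-1, [0, -0.007, 0.009], [0, 0, 0]], [-1, [0, -0.007, 0.009], [0, 0, 0]]]}}

```text
time: 6.98
tool_pos: [0.5265, -0.0114, 0.1509]
orientation: [-0.0, 1.0, 0.001, 0.0]
wrist_force: [0.2, -0.3, 0.6]
width: 0.004
```

```bash
sed -i 's/f=grab/f=grab/' chk.py; python3 - <<'E'
from h import *
f=grab_frame("top");C,m=cloud(f);q=C[m]
q=q[(q[:,0]>.46)&(q[:,0]<.49)&(q[:,2]<.3)]
for y in np.arange(-.11,.1,.02):
    s=q[(q[:,1]>=y)&(q[:,1]<y+.02)];print(round(y+.01,2),len(s),np.percentile(s[:,2],[10,50,90]).round(3) if len(s)>3 else "")
print(tcp()[0],np.round(tcp()[2]["wrist_force"],1))
E
python3 chk.py c3
```

```text
-0.1 77 [0.095 0.1   0.106]
-0.08 77 [0.107 0.113 0.12 ]
-0.06 0 
-0.04 0 
-0.02 0 
0.0 0 
0.02 0 
0.04 0 
0.06 45 [0.029 0.035 0.038]
0.08 99 [0.033 0.096 0.101]
0.1 113 [0.099 0.121 0.147]
[ 0.52520495 -0.00972633  0.1489151 ] [-0.1  0.9 -1.7]
0.1 163 [-0.117 -0.105 -0.081]
0.12 60 [-0.077 -0.064 -0.049]
0.14 80 [-0.046 -0.03  -0.018]
0.16 101 [-0.014  0.     0.014]
0.18 79 [0.015 0.026 0.029]
0.2 0 
0.22 10 [-0.008  0.003  0.005]
0.24 52 [-0.014  0.002  0.006]
0.26 48 [-0.016 -0.002  0.006]
[ 0.52519335 -0.01069761  0.14966342] [-0.9  0.5 -0.2]
```

Request:
{"method": "servo_tool", "body": {"plan": [[-1, [0, -0.005, 0.01], [0, 0, 0]], [-1, [0, -0.005, 0.01], [0, 0, 0]], [-1, [0, -0.004, 0.01], [0, 0, 0]], [-1, [0, -0.003, 0.009], [0, 0, 0]], [-1, [0, -0.003, 0.008], [0, 0, 0]], [-1, [0, -0.002, 0.007], [0, 0, 0]], [-1, [0, -0.001, 0.006], [0, 0, 0]], [-1, [0, 0, 0.004], [0, 0, 0]], [-1, [0, 0, 0], [0, 0, 0]]]}}

```text
time: 7.83
tool_pos: [0.5259, 0.0105, 0.0867]
orientation: [-0.0, 1.0, 0.001, -0.001]
wrist_force: [-0.3, -0.3, -0.5]
width: 0.001
```

Request:
{"method": "servo_tool", "body": {"plan": [[-1, [0, 0, 0.002], [0, 0, 0]], [-1, [0, 0, 0], [0, 0, 0]]]}}

```text
time: 8.0
tool_pos: [0.5266, 0.0103, 0.0857]
orientation: [0.0, 1.0, 0.001, 0.0]
wrist_force: [-0.2, -0.5, 0.1]
width: -0.002
```

Request:
{"method": "servo_tool", "body": {"plan": [[-1, [0, 0, 0.002], [0, 0, 0]], [-1, [0, 0, 0.001], [0, 0, 0]], [-1, [0, 0, 0], [0, 0, 0]]]}}

```text
time: 8.25
tool_pos: [0.5271, 0.0103, 0.0845]
orientation: [0.001, 1.0, 0.001, 0.0]
wrist_force: [-2.9, -0.6, 10.2]
width: 0.002
```

Request:
{"method": "servo_tool", "body": {"plan": [[-1, [0, 0, 0.002], [0, 0, 0]], [-1, [0, 0, 0], [0, 0, 0]]]}}

```text
time: 8.42
tool_pos: [0.5272, 0.0103, 0.0843]
orientation: [0.001, 1.0, 0.001, 0.0]
wrist_force: [-8.5, -1.6, 22.6]
width: 0.002
```

```bash
cat > flat.py <<'E'
from h import *
for n in ("top","side"):
    f=grab_frame(n);C,m=cloud(f);q=C[m]
    for x0,x1 in((.45,.49),(.57,.605)):
        s=q[(q[:,0]>x0)&(q[:,0]<x1)&(q[:,1]>-.095)&(q[:,1]<.045)&(q[:,2]<.2)]
        if len(s)<50: print(n,x0,len(s));continue
        k=np.polyfit(s[:,1],s[:,2],1);e=abs(s[:,2]-np.polyval(k,s[:,1]));s=s[e<.008];k=np.polyfit(s[:,1],s[:,2],1)
        r=q[(q[:,1]>-.08)&(q[:,1]<.04)&(abs(q[:,2]-.1)<.02)&((abs(q[:,0]-.422)<.004)|(abs(q[:,0]-.631)<.004))]
        print(n,x0,len(s),"angle",k[0].round(3),"z at .045",np.polyval(k,.045).round(4),"rim",np.median(r[:,2]).round(4))
print(tcp()[0],np.round(tcp()[2]["wrist_force"],1),tcp()[2]["time"])
E
python3 flat.py
```

```text
top 0.45 263 angle 0.006 z at .045 0.0979 rim 0.1001
top 0.57 285 angle -0.002 z at .045 0.0966 rim 0.1001
side 0.45 37 angle 0.01 z at .045 0.0986 rim 0.0983
side 0.57 112 angle 0.023 z at .045 0.0996 rim 0.0983
[0.52720443 0.0103075  0.08426984] [-8.2  0.  22.7] 8.5167
```

Request:
{"method": "servo_tool", "body": {"plan": [[-1, [0, 0, -0.015], [0, 0, 0]], [-1, [0, 0, -0.035], [0, 0, 0]], [-1, [0, 0, -0.035], [0, 0, 0]], [-1, [0, 0, -0.035], [0, 0, 0]], [-1, [0, 0, -0.035], [0, 0, 0]], [-1, [0, 0, -0.035], [0, 0, 0]], [-1, [0, 0, -0.035], [0, 0, 0]], [-1, [0, 0, -0.035], [0, 0, 0]], [-1, [0, 0, -0.02], [0, 0, 0]]]}}

```text
time: 9.27
tool_pos: [0.5274, 0.0106, 0.3652]
orientation: [0.001, 1.0, 0.001, 0.003]
wrist_force: [0.2, 0.1, 0.0]
width: -0.005
```

```bash
python3 flat.py; python3 chk.py c4
```

```text
top 0.45 315 angle -0.017 z at .045 0.0951 rim 0.0994
top 0.57 266 angle 0.006 z at .045 0.0981 rim 0.0994
side 0.45 285 angle -0.005 z at .045 0.0965 rim 0.0986
side 0.57 314 angle -0.002 z at .045 0.097 rim 0.0986
[0.52830829 0.01085674 0.36522397] [-0.7  0.4 -0.2] 9.3667
0.1 924 [-0.11  -0.034  0.041]
0.12 0 
0.14 0 
0.16 0 
0.18 0 
0.2 0 
0.22 0 
0.24 0 
0.26 0 
[0.52737749 0.01069559 0.36261034] [-0.4 -0.1 -0.7]
```

View pics/c4.png

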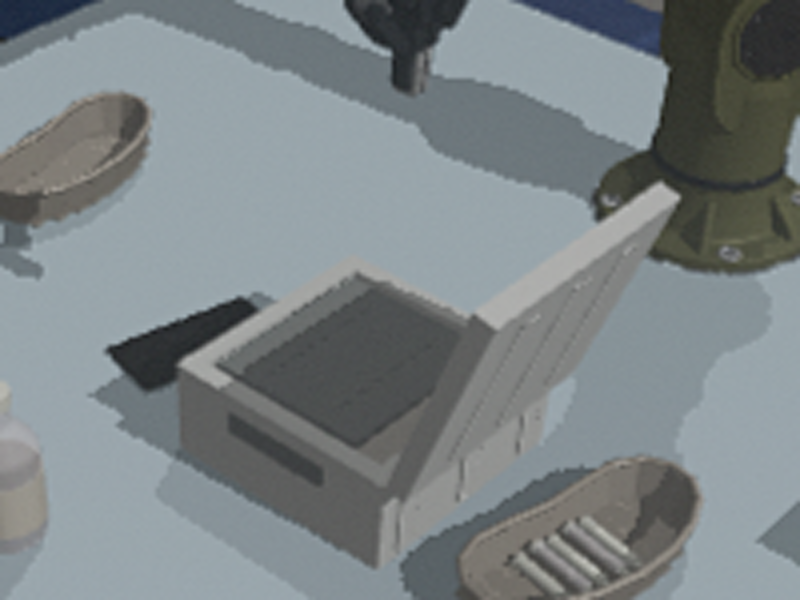

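The crop shows the flap folded flat inside the mouth at (350,360). The cover is unchanged, with its edge at (580,260), and the gripper is clear above at (410,80). Next I'll go over the cover to its outer side.

Request:
{"method": "servo_tool", "body": {"plan": [[-1, [0, -0.035, 0], [0, 0, 0]], [-1, [0, -0.035, 0], [0, 0, 0]], [-1, [0, -0.035, 0], [0, 0, 0]], [-1, [0, -0.035, 0], [0, 0, 0]], [-1, [0, -0.035, 0], [0, 0, 0]], [-1, [0, -0.035, 0], [0, 0, 0]], [-1, [0, -0.03, 0], [0, 0, 0]], [-1, [0, 0, 0], [0, 0, 0]]]}}

```text
time: 10.08
tool_pos: [0.5225, 0.258, 0.3587]
orientation: [-0.002, 1.0, 0.007, -0.002]
wrist_force: [-1.0, 0.5, -0.3]
width: 0.001
```

```bash
python3 - <<'E'
from h import *
p,r,o=tcp();print(np.round(o["joint_pos"],3),p,r.as_matrix().round(3))
f=grab_frame("side");C,m=cloud(f);q=C[m]
k=(abs(q[:,0]-.527)<.06)&(abs(q[:,1]-p[1])<.06)&(q[:,2]>.33)&(q[:,2]<.5);q=q[k]
for z in np.arange(.33,.5,.01):
    s=(q[:,2]>=z)&(q[:,2]<z+.01)
    if s.sum()>1: print(round(z,2),s.sum(),q[s].min(0).round(3),q[s].max(0).round(3))
E
```

```text
[ 0.2    0.236 -0.856  1.356  0.172  1.63  -0.618] [0.52250847 0.25795196 0.35867274] [[ 1.     0.014 -0.004]
 [ 0.014 -1.     0.004]
 [-0.004 -0.004 -1.   ]]
0.37 18 [0.514 0.252 0.371] [0.535 0.272 0.38 ]
0.38 32 [0.516 0.248 0.38 ] [0.538 0.271 0.39 ]
0.39 36 [0.516 0.253 0.39 ] [0.538 0.271 0.399]
0.4 28 [0.517 0.249 0.4  ] [0.537 0.272 0.41 ]
0.41 27 [0.496 0.25  0.411] [0.554 0.273 0.42 ]
0.42 57 [0.486 0.248 0.42 ] [0.56  0.273 0.429]
0.43 61 [0.477 0.248 0.43 ] [0.57  0.277 0.44 ]
0.44 85 [0.468 0.247 0.44 ] [0.578 0.277 0.45 ]
0.45 92 [0.467 0.249 0.45 ] [0.586 0.278 0.46 ]
0.46 115 [0.467 0.248 0.46 ] [0.586 0.28  0.47 ]
0.47 112 [0.495 0.241 0.47 ] [0.574 0.28  0.48 ]
0.48 59 [0.527 0.249 0.48 ] [0.567 0.272 0.49 ]
0.49 52 [0.533 0.249 0.49 ] [0.562 0.293 0.5  ]
```

Request:
{"method": "servo_tool", "body": {"plan": [[-1, [0, 0.005, 0.025], [0, 0, 0]], [-1, [0, 0.01, 0.025], [0, 0, 0]], [-1, [0, 0.01, 0.025], [0, 0, 0]], [-1, [0, 0.01, 0.022], [0, 0, 0]], [-1, [0, 0.01, 0], [0, 0, 0]], [-1, [0, 0.008, 0], [0, 0, 0]], [-1, [0, 0.006, 0], [0, 0, 0]], [-1, [0, 0.006, 0], [0, 0, 0]], [-1, [0, 0.006, 0], [0, 0, 0]], [-1, [0, 0.006, 0], [0, 0, 0]]]}}

```text
time: 10.97
tool_pos: [0.5269, 0.1756, 0.266]
orientation: [-0.001, 1.0, 0.002, 0.002]
wrist_force: [-0.0, 4.4, 3.9]
width: -0.002
```

```bash
cat > cov.py <<'E'
from h import *
f=grab_frame("side");C,m=cloud(f);q=C[m]
s=q[(((q[:,0]>.43)&(q[:,0]<.48))|((q[:,0]>.58)&(q[:,0]<.63)))&(q[:,1]>-.13)&(q[:,1]<.24)&(q[:,2]>.108)&(q[:,2]<.335)]
c=s.mean(0)
for t in(.03,.015,.008,.005): c=np.median(s,0) if t==.03 else s.mean(0); n=np.linalg.svd(s-c,full_matrices=False)[2][2]; s=s[abs((s-c)@n)<t]
n*=np.sign(n[1]) if abs(n[1])>.5 else np.sign(n[2]); print("cover angle",np.arctan2(n[1],n[2]).round(3),len(s),"top z",s[:,2].max().round(3),"y",s[s[:,2]>s[:,2].max()-.01,1].mean().round(3))
print(tcp()[0].round(4),np.round(tcp()[2]["wrist_force"],1),tcp()[2]["time"],np.round(tcp()[2]["joint_pos"],2))
E
python3 cov.py
```

```text
cover angle 1.769 593 top z 0.313 y 0.165
[0.5269 0.1735 0.2654] [0.7 2.6 2.9] 11.0167 [ 0.36  0.16 -0.81  1.6   0.12  1.43 -0.45]
```

Request:
{"method": "servo_tool", "body": {"plan": [[-1, [0, 0.0075, 0], [0, 0, 0]], [-1, [0, 0.0075, 0], [0, 0, 0]], [-1, [0, 0.0075, 0], [0, 0, 0]], [-1, [0, 0.0075, 0], [0, 0, 0]], [-1, [0, 0.0075, -0.001], [0, 0, 0]], [-1, [0, 0.0075, -0.001], [0, 0, 0]], [-1, [0, 0.0075, -0.001], [0, 0, 0]], [-1, [0, 0.0075, -0.001], [0, 0, 0]], [-1, [0, 0.0075, -0.001], [0, 0, 0]], [-1, [0, 0.0075, 0], [0, 0, 0]]]}}

```text
time: 11.85
tool_pos: [0.5264, 0.0973, 0.2682]
orientation: [0.0, 1.0, 0.001, -0.0]
wrist_force: [1.9, 3.1, -0.0]
width: 0.001
```

```bash
python3 cov.py
```

```text
cover angle 1.391 1294 top z 0.321 y 0.082
[0.5263 0.0952 0.268 ] [1.5 1.  0.8] 11.9 [ 0.47  0.1  -0.75  1.64  0.07  1.43 -0.28]
```

Request:
{"method": "servo_tool", "body": {"plan": [[-1, [0, 0.0075, 0.0005], [0, 0, 0]], [-1, [0, 0.0075, 0.0005], [0, 0, 0]], [-1, [0, 0.0075, 0.001], [0, 0, 0]], [-1, [0, 0.0075, 0.001], [0, 0, 0]], [-1, [0, 0.0075, 0.002], [0, 0, 0]], [-1, [0, 0.0075, 0.002], [0, 0, 0]], [-1, [0, 0.0075, 0.003], [0, 0, 0]], [-1, [0, 0.0075, 0.003], [0, 0, 0]], [-1, [0, 0.0073, 0.004], [0, 0, 0]], [-1, [0, 0.0073, 0.004], [0, 0, 0]]]}}

```text
time: 12.73
tool_pos: [0.5266, 0.0224, 0.2477]
orientation: [0.001, 1.0, 0.001, 0.0]
wrist_force: [-0.4, 0.4, 2.3]
width: 0.0
```

```bash
python3 cov.py
```

```text
cover angle 0.973 1684 top z 0.293 y -0.003
[0.5265 0.0205 0.2467] [ 0.6 -0.2 -0.3] 12.7833 [ 0.56  0.09 -0.69  1.69  0.06  1.39 -0.13]
```

Request:
{"method": "servo_tool", "body": {"plan": [[-1, [0, 0.007, 0.0035], [0, 0, 0]], [-1, [0, 0.007, 0.004], [0, 0, 0]], [-1, [0, 0.0065, 0.005], [0, 0, 0]], [-1, [0, 0.0065, 0.005], [0, 0, 0]], [-1, [0, 0.006, 0.005], [0, 0, 0]], [-1, [0, 0.006, 0.005], [0, 0, 0]], [-1, [0, 0.0053, 0.006], [0, 0, 0]], [-1, [0, 0.0053, 0.0065], [0, 0, 0]], [-1, [0, 0.005, 0.0065], [0, 0, 0]], [-1, [0, 0.005, 0.0065], [0, 0, 0]]]}}

```text
time: 13.62
tool_pos: [0.5265, -0.0364, 0.1939]
orientation: [0.0, 1.0, 0.001, -0.0]
wrist_force: [0.2, -0.3, 2.8]
width: 0.001
```

```bash
python3 cov.py
```

```text
cover angle 0.533 1667 top z 0.229 y -0.07
[ 0.5256 -0.0375  0.1924] [ 1.  -0.   0.7] 13.6667 [ 0.62  0.12 -0.64  1.77  0.07  1.28 -0.04]
```

Request:
{"method": "servo_tool", "body": {"plan": [[-1, [0, 0.005, 0.006], [0, 0, 0]], [-1, [0, 0.005, 0.006], [0, 0, 0]], [-1, [0, 0.005, 0.006], [0, 0, 0]], [-1, [0, 0.004, 0.006], [0, 0, 0]], [-1, [0, 0.003, 0.005], [0, 0, 0]], [-1, [0, 0.002, 0.005], [0, 0, 0]], [-1, [0, 0.002, 0.005], [0, 0, 0]], [-1, [0, 0.002, 0.005], [0, 0, 0]], [-1, [0, 0.001, 0.005], [0, 0, 0]], [-1, [0, 0.001, 0.004], [0, 0, 0]]]}}

```text
time: 14.5
tool_pos: [0.5267, -0.0663, 0.1412]
orientation: [0.0, 1.0, 0.001, 0.0]
wrist_force: [-0.0, 0.2, 1.6]
width: 0.0
```

Request:
{"method": "servo_tool", "body": {"plan": [[-1, [0, 0.001, 0.004], [0, 0, 0]], [-1, [0, 0.001, 0.004], [0, 0, 0]], [-1, [0, 0, 0.004], [0, 0, 0]], [-1, [0, 0, 0.003], [0, 0, 0]], [-1, [0, 0, 0.003], [0, 0, 0]], [-1, [0, 0, 0.002], [0, 0, 0]], [-1, [0, 0, 0.002], [0, 0, 0]], [-1, [0, 0, 0], [0, 0, 0]]]}}

```text
time: 15.17
tool_pos: [0.5265, -0.0675, 0.1192]
orientation: [-0.0, 1.0, 0.001, -0.0]
wrist_force: [0.0, 0.0, 0.2]
width: -0.001
```

```bash
python3 cov.py
```

```text
cover angle 0.075 1389 top z 0.139 y -0.066
[ 0.5265 -0.0673  0.1194] [ 0.1 -0.2  0.1] 15.2167 [ 0.64  0.19 -0.62  1.85  0.12  1.14 -0.02]
```

Request:
{"method": "servo_tool", "body": {"plan": [[-1, [0, 0, 0.002], [0, 0, 0]], [-1, [0, 0, 0.002], [0, 0, 0]], [-1, [0, 0, 0.002], [0, 0, 0]], [-1, [0, 0, 0.002], [0, 0, 0]], [-1, [0, 0, 0.002], [0, 0, 0]], [-1, [0, 0, 0.0015], [0, 0, 0]], [-1, [0, 0, 0.001], [0, 0, 0]], [-1, [0, 0, 0], [0, 0, 0]]]}}

```text
time: 15.88
tool_pos: [0.5265, -0.0675, 0.1068]
orientation: [-0.0, 1.0, 0.001, -0.0]
wrist_force: [0.9, 0.2, -0.7]
width: 0.002
```

Request:
{"method": "servo_tool", "body": {"plan": [[-1, [0, 0, 0.0015], [0, 0, 0]], [-1, [0, 0, 0], [0, 0, 0]]]}}

```text
time: 16.05
tool_pos: [0.5266, -0.0674, 0.1067]
orientation: [0.0, 1.0, 0.001, -0.0]
wrist_force: [-2.7, 0.2, 6.8]
width: -0.003
```

Request:
{"method": "servo_tool", "body": {"plan": [[-1, [0, 0, 0.0015], [0, 0, 0]], [-1, [0, 0, 0.001], [0, 0, 0]], [-1, [0, 0, 0], [0, 0, 0]]]}}

```text
time: 16.3
tool_pos: [0.5267, -0.0675, 0.1065]
orientation: [0.001, 1.0, 0.001, -0.0]
wrist_force: [-9.0, 0.3, 21.8]
width: -0.003
```

```bash
python3 cov.py
```

```text
cover angle 0.003 1303 top z 0.124 y 0.002
[ 0.5267 -0.0674  0.1065] [-9.1  1.2 21.7] 16.35 [ 0.64  0.2  -0.61  1.86  0.13  1.11 -0.03]
```

Request:
{"method": "servo_tool", "body": {"plan": [[-1, [0, 0, -0.01], [0, 0, 0]], [-1, [0, 0, -0.025], [0, 0, 0]], [-1, [0, 0, -0.035], [0, 0, 0]], [-1, [0, 0, -0.035], [0, 0, 0]], [-1, [0, 0, -0.035], [0, 0, 0]], [-1, [0, 0.03, -0.02], [0, 0, 0]], [-1, [0, 0.035, 0], [0, 0, 0]], [-1, [0, 0.035, 0], [0, 0, 0]], [-1, [0, 0.035, 0], [0, 0, 0]], [-1, [0, 0, 0], [0, 0, 0]]]}}

```text
time: 17.18
tool_pos: [0.5251, -0.212, 0.2623]
orientation: [0.002, 1.0, -0.004, -0.001]
wrist_force: [-0.5, -1.7, -0.1]
width: -0.004
```

```bash
python3 cov.py; python3 - <<'E'
from h import *
a=grab_frame("side");save(a,"end.png")
t=grab_frame("top");C,m=cloud(t);q=C[m];s=q[(q[:,0]>.425)&(q[:,0]<.625)&(abs(q[:,1]+.01)<.1)&(q[:,2]<.2)]
A=np.c_[s[:,:2],np.ones(len(s))];k=np.linalg.lstsq(A,s[:,2],rcond=None)[0];print("top fit slopes",k[:2].round(4),"mean z",s[:,2].mean().round(4))
o=np.load("f.npz")["ct"]; d=cv2.absdiff(o,t["color"]).max(-1)
for nm,(u,v,w,h) in dict(carton=(98,218,46,32),gel=(312,132,28,34),dishE=(435,242,50,86),phone=(333,218,35,58),dishF=(180,210,18,70)).items(): print(nm,np.median(d[v:v+h,u:u+w]))
E
```

```text
cover angle 0.003 1386 top z 0.124 y -0.003
[ 0.5258 -0.2075  0.2623] [ 0.8  0.2 -1.3] 17.2333 [ 0.79  0.16 -0.51  1.58  0.08  1.42  0.26]
top fit slopes [ 0.0015 -0.0002] mean z 0.1194
carton 3.0
gel 3.0
dishE 5.0
phone 9.0
dishF 3.0
```

View pics/end.png

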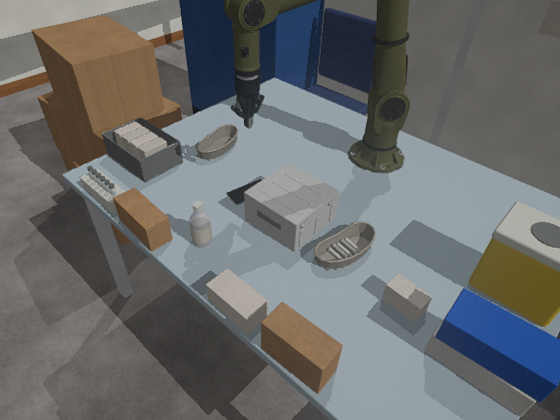

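The view shows the cover shut and flat on the box at (292,205). The dishes, phone, bottle and carton are where they were, and the gripper is clear at (247,110).

```bash
python3 -c "
from workcell import *
print(get_obs()['qd']); print(finish_job())"
```

```text
[-0.02171334 -0.01182611 -0.03177658  0.00517786 -0.00074451  0.00162448
 -0.00057258]
the job is handed in; nothing more can be done
None
```

The cool box is closed and handed in at about 17 s. I folded the flap flat first, pushing from outside with the shut fingers until it met its stop. Then I pushed the cover over slowly from its outer side until it sat on the rim. I pressed about 22 N to seat each one, and nothing was gripped.

**Final checks:**
- **Flap:** it measured flat (within about 0.02 rad) at 2–4 mm below the rim before I closed the cover.
- **Cover:** the angle is 0.003 rad, and its top sits level at z = 0.119 m against 0.120 m expected.
- **Surroundings:** the dishes, phone, bottle and carton look unmoved in before and after pictures. The arm ended clear of everything, with no meaningful wrist force.
- **Vials:** they cannot be seen under the closed flap, so I could not check them at the end. They stood in place in a picture taken just before the flap was pushed.

**What disagreed:** the fingertips measured about 15 mm behind the reported TCP, not 17 mm ahead as stated. Because of this, my first push passed just over the flap without moving it. I corrected for the measured offset and repeated the push.

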